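# Show the carton that came open to the inspection camera

## Robot

A 7-joint arm with a two-finger parallel gripper is mounted at the origin on the work surface. World frame = base frame: x ahead of the robot, y to its left, z up, the work surface at z = 0. Lengths are in m, angles in rad, forces in N, time in s.
With the tool pointing down it reaches from about 0.4 to 0.85 m from the base axis. Payload 10.4 kg.
Tool frame: the origin (TCP) lies at the very end of the fingers, on their centre line; the grasp point (between the pads) lies 19 mm behind it; z points along the fingers, y is the direction in which the jaws open and shut (so a half turn about z gives the same grasp; the last joint's range is limited). The gripper opens to 87 mm and grips with 3 to 60 N. Pads are 19 mm wide; open, the fingers measure 117 mm over their backs; the gripper's body (75 mm by 190 mm) begins 51 mm behind the grasp point.
Start: joints at [-0.023, 0.332, -0.065, 1.46, 0.022, 1.35, -0.088], TCP at [0.625, 0, 0.223] pointing down, gripper open.
Joint ranges: [-2.6, 2.6], [-0.5, 2.12], [-1.47, 1.34], [0.16, 2.42], [-1.27, 4.41], [0.06, 2.06], [-2.6, 2.6]. Speed limits (rad/s): [2.22, 2.22, 2.79, 2.79, 3.14, 3.14, 3.14].

## Interface

Orientations are given as a unit quaternion [x, y, z, w].
In Python, from bench import read_state, camera, close_job, recognise, masks_of gives the robot as it stands.
- The arm moves only by the tool play_rows, never from a script. Its argument "moves" is a list of rows, each a list of 3 entries, a list of its own where there are three numbers: the shift along the tool's x, y, z in cm, then the turn, a rotation vector about the tool's x, y, z in rad, then the finger opening in cm, from 0 to 8.7. In form: [[[dx, dy, dz], [ax, ay, az], jaw], ...]. A call has 1 to 8 rows; each row is the pose to reach, as a shift and turn from the pose commanded when the call began, along the tool's axes at that moment; what a row does not reach only later rows make up. A row lasts 1/8 s, in which the tool goes at most 62.5 mm and 10.7 degrees, less where a joint would pass 70% of its speed; a pose out of reach is approached as far as the arm can. A call with a gripper value outside its range is refused whole. The fingers move at their own pace and stop on an object; "grip_force" is the grip in N (left out, the last holds). Time passes only in rows, so rows that repeat a pose let the fingers close. It gives the time, the measured TCP pose, the force and the opening at its end, in the units of the state.
- read_state(): the state, without advancing time (a new reading comes with each control period).
- camera(name): name is "scene" or "side" or "wrist"; returns a dict with "frame" (420x560x3 uint8, red, green, blue), "intrinsics" (3x3 intrinsics, pixels), "camera_from_world" (4x4, takes a point from world to camera coordinates). Camera axes: x right, y down, z forward; pixel columns grow to the right and rows downward; lengths in m; the calibration is good to about 2 mm. A picture is of the moment at which its call begins. There is no depth.
- close_job(): hands the job in, once; it reports no verdict.
Trained networks look in a picture, given as the dict that the camera call returned (one of the last four; its "shot" number tells which), for a name from the list of things; names that differ only in an ending like _2 or _b are one class to them, and where a whole thing is asked for, a point or a joint stands for the part that bears it (a point fixed in the world has none). Each returns a list of dicts, best first, with "conf" (0 to 1); they miss things now and then, are a little off and sometimes report something else, mostly with a low value. They report only what shows in the picture. A call takes as long as a camera call. They do not tell look-alikes from the thing itself.
- recognise(picture, query): "at" ([column, row] in pixels, amid what is visible of it).
- masks_of(picture, query): "region" (420x560 bool, what is visible of it) and "at" ([column, row] in pixels, amid what is visible of it).
The state is a dict: "time": time; "joint_positions": joint angles; "joint_vel": joint speeds; "joint_torque": joint torques, N m; "ee_pos": TCP position; "eef_rot": TCP orientation; "ft_force": force on the tool from outside, world axes, zero at the start; "torque": the same for the moment, N m; "width": finger opening in m.
Only numpy, scipy, OpenCV 4.12 (cv2) and the standard library are available. Lean on these libraries where they do the work, as an engineer would, in place of code of your own. Each camera call takes 0.05 s, during which the arm holds its last target.

## Task

One of the four cartons in the packing tray has come open at the top: its tuck flap is standing up. Pick that carton out and hold it up to the inspection camera so that its contents can be counted through its window: the window turned squarely to the lens, upright in the camera's picture with the open flap end uppermost, centred on the lens and 150 mm in front of it, and with no finger on the window. Finish while still holding it there, steady in the air, with the other cartons, the cup and the camera left where they are.

Things in the scene. Friction and masses are not known exactly. Their poses are not given: they have to be found in the camera images.
- carton_open: the carton to show: kraft box 24 mm thick (x), 56 wide (y), 112 tall (z), 35-70 g, upright in any slot of the tray. Its top is open: dark mouth with white tube caps; pale flap, 50 mm wide, rises from the rear top edge leaning back, tip 15 mm above the top and 10 mm behind the rear face. Origin: centre of the underside; +x out of the window face, z up. The narrow sides (y = +-28 mm) are bare
- window: its window: film over four slim tubes, 40 mm wide, 68 tall, on the carton's broad +x face, 0.6 mm proud. Origin: centre of its outer face, 56 mm above the carton's underside and 12.6 mm in +x of its middle; axes as the carton's, x straight out. All windows in the tray face the robot's left, along the row, within 22 degrees
- tray: fixed grey plastic tray, 161 mm long (x; 179 over the end lips), 68 wide, 32 high; four slots along x, centres at -63, -21, 21, 63 mm, each 27 x 60 mm between 15 mm ribs 28 high. Each holds an upright carton, loose by 3 to 4 mm, window towards the tray's +x, underside 5 mm above the table, top at 117; 18 mm between cartons. Origin: under its centre, on the table
- carton_a: another carton of the same size and look but with its top shut flat, total height 112 mm, standing in another slot of the tray; a bystander. Origin at the centre of its underside, x out of its window, z up
- carton_b: another carton of the same size and look but with its top shut flat, total height 112 mm, standing in another slot of the tray; a bystander. Origin at the centre of its underside, x out of its window, z up
- carton_c: another carton of the same size and look but with its top shut flat, total height 112 mm, standing in another slot of the tray; a bystander. Origin at the centre of its underside, x out of its window, z up
- stand: fixed camera stand at the robot's left: steel base 130 x 120 x 12 mm, 16 mm post 357 tall. The camera head hangs in a fork on a stiff tilt hinge (level axis, 50 mm in front of the post, 290 above the table); it looks along the stand's +x, across the table to the robot's right, tilted down 9 to 29 degrees. Origin: post's foot, on the table, z up
- lens (a point): centre of the lens's front glass, amid its white ring light (74 mm across, face 1 mm behind this point), 86 mm in front of the tilt hinge. x: straight out along the line of sight, sloping down; y level; z up in the picture. The window's centre belongs 150 mm along this x, window x pointing back against it, window z along this z
- cup: white paper cup, 76 mm across the rim, 92 mm tall, empty, standing on the table between tray and camera; a bystander. Origin: centre of its foot, on the table
Things that resemble listed ones, but are neither listed nor needed, are in the scene too. What is shaped like the carton_open but blue is not meant.

How it is judged:
On the way:
1. the open carton is lifted clear of the tray in the fingers (height (world z) of carton_open above 0.06 m and contact force between the fingers and carton_open above 0.5 N and contact force between carton_open and tray below 0.1 N), for 0.2 s.
At the end, for the whole second after the job is handed in: Open carton held still in the air by the fingers alone: window 150 mm (+-18) before the lens, within 15 mm of its axis, facing it, square and unrolled within 10 degrees, flap end up, no finger on the window. Other cartons within 15 mm, cup 25 mm, lens 8 mm of their places; cartons and cup upright (x of window in the frame of lens between 0.132 and 0.168 m and y of window in the frame of lens between -0.015 and 0.015 m and z of window in the frame of lens between -0.015 and 0.015 m and angle between the x axis of window and the x axis of lens, either way round below 0.175 rad and angle between the z axis of window and the z axis of lens, either way round below 0.175 rad and x of lens in the frame of window above 0.1 m and angle between carton_open's own z axis and vertical below 1 rad and height (world z) of window above 0.14 m and contact force between the fingers and carton_open above 1 N and contact force between the fingers and window below 0.2 N and contact force between carton_open and stand below 0.1 N and contact force between carton_open and tray below 0.1 N and contact force between carton_open and cup below 0.1 N and linear speed of carton_open below 0.02 m/s and angular speed of carton_open below 0.15 rad/s and distance of each of carton_a, carton_b, carton_c from where it was at the start of the episode below 0.015 m and angle between each of carton_a, carton_b, carton_c, cup's own z axis and vertical below 0.15 rad and distance of cup from where it was at the start of the episode below 0.025 m and distance of lens from where it was at the start of the episode below 0.008 m); the arm keeps its last pose, push and grip.
It fails at once if another carton is pulled out or knocked over (distance of any of carton_a, carton_b, carton_c from where it was at the start of the episode above 0.03 m or angle between any of carton_a, carton_b, carton_c's own z axis and vertical above 0.3 rad).
It fails at once if the cup is pushed away or knocked over (distance of cup from where it was at the start of the episode above 0.03 m or angle between cup's own z axis and vertical above 0.4 rad).
It fails at once if the camera is knocked out of its setting (distance of lens from where it was at the start of the episode above 0.01 m).
It also fails if it takes over 32 s, if anything falls off the work surface, if the arm or the gripper's body presses on something with over 40 N, if the wrist force passes 120 N, or if a joint passes its speed limit or range.

## Working session

There is one attempt and no reset: what is moved stays moved. The work goes in short steps, Python scripts to look and compute and a tool call to move; the robot and the scene stay as the last step left them, time stands still between calls to the robot, and variables do not carry over. Pictures are saved under pics/ and viewed, and the job is handed in when it is done.

Besides the shell and the picture viewer there is one more tool, called after "Request:" in YAML: its name, and indented under it one key for each argument. play_rows: Moves the arm, as the interface text tells. Its arguments: {"type":"object","properties":{"moves":{"type":"array","items":{"type":"array"}},"grip_force":{"type":"number"}},"required":["moves"]}

```bash
ls; mkdir -p pics; python3 - <<'E'
from bench import *
import cv2,pickle
s=read_state();print({k:(v if not hasattr(v,'round') else v) for k,v in s.items()})
P={}
for n in["scene","side","wrist"]:
    p=camera(n);P[n]=p
    cv2.imwrite(f"pics/{n}0.png",p["frame"][:,:,::-1])
    print(n,p["intrinsics"],p["camera_from_world"])
pickle.dump(P,open("p0.pkl","wb"))
E
```

```text
pics
{'time': 0.0, 'joint_positions': array([-0.02257952,  0.33282255, -0.06472466,  1.46094946,  0.02156794,
        1.3498356 , -0.08851216]), 'joint_vel': array([ 0.00053588, -0.00197293,  0.00070165, -0.00132477, -0.00029906,
        0.00149903,  0.00112386]), 'joint_torque': array([-1.20520472e-04, -6.23245955e+01,  2.44190963e-02, -3.89891267e+01,
       -6.13984605e-02,  3.97891912e-02,  1.87085252e-04]), 'ee_pos': array([6.24630680e-01, 8.74500180e-06, 2.21780875e-01]), 'eef_rot': array([ 7.07104938e-01,  7.07108316e-01, -4.74492064e-04, -4.59660601e-04]), 'ft_force': array([-0.63194886, -0.16234924,  0.51659471]), 'torque': array([-0.01614008, -0.02136586, -0.03371925]), 'width': 0.0867883186954033}
scene [[509.46019808   0.         281.94896941]
 [  0.         509.46019808 208.82752679]
 [  0.           0.           1.        ]] [[ 0.50808884  0.86128382 -0.00599216 -0.34795601]
 [ 0.68701228 -0.40945893 -0.60029786 -0.23980233]
 [-0.51948038  0.30088796 -0.79975407  1.83505965]
 [ 0.          0.          0.          1.        ]]
side [[408.79604206   0.         276.02480953]
 [  0.         408.79604206 213.61918682]
 [  0.           0.           1.        ]] [[-9.66833810e-01 -2.55404562e-01  9.45608175e-04  5.59521466e-01]
 [-2.01145244e-01  7.59143172e-01 -6.19065615e-01  1.69316208e-01]
 [ 1.57394330e-01 -5.98723771e-01 -7.85338698e-01  1.00976040e+00]
 [ 0.00000000e+00  0.00000000e+00  0.00000000e+00  1.00000000e+00]]
wrist [[319.5966324    0.         279.50882685]
 [  0.         319.5966324  217.81299179]
 [  0.           0.           1.        ]] [[ 9.99999601e-01 -5.43860700e-04 -7.09119763e-04 -6.24341625e-01]
 [-3.47837898e-04 -9.67796671e-01  2.51732958e-01 -3.10685648e-02]
 [-8.23191409e-04 -2.51732611e-01 -9.67796474e-01  3.89217646e-01]
 [ 0.00000000e+00  0.00000000e+00  0.00000000e+00  1.00000000e+00]]
```

View pics/scene0.png

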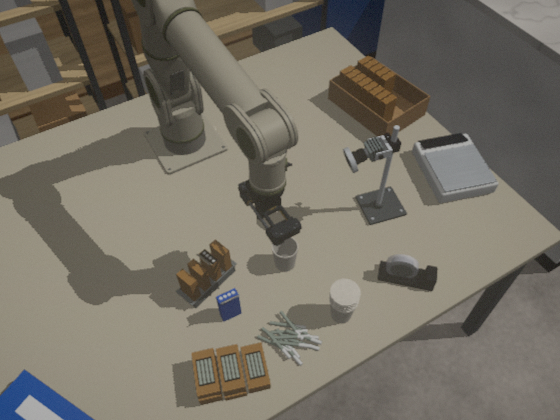

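View pics/side0.png

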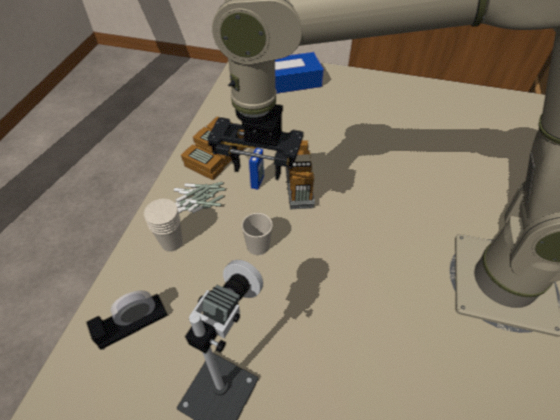

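View pics/wrist0.png

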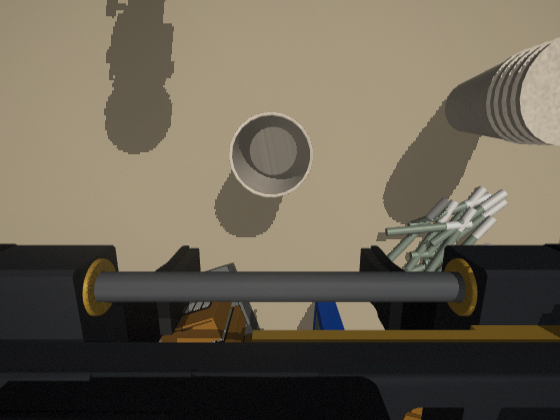

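Scene: the tray is at about (207,275), cup (285,253), blue look-alike (229,304) and camera stand (385,170). Next I'll take closer crops and run the detectors.

```bash
cat > h.py <<'E'
import numpy as np,cv2,pickle
from scipy.spatial.transform import Rotation as R
def proj(p,X):
    X=np.atleast_2d(X);T=p["camera_from_world"];c=X@T[:3,:3].T+T[:3,3];u=c@p["intrinsics"].T
    return u[:,:2]/u[:,2:]
def ray(p,uv):
    T=p["camera_from_world"];d=np.linalg.solve(p["intrinsics"],np.array([*uv,1.]));Rm=T[:3,:3]
    o=-Rm.T@T[:3,3];d=Rm.T@d;return o,d/np.linalg.norm(d)
def atz(p,uv,z):
    o,d=ray(p,uv);return o+d*(z-o[2])/d[2]
def tri(ps,uvs):
    A=0;b=0
    for p,uv in zip(ps,uvs):
        o,d=ray(p,uv);M=np.eye(3)-np.outer(d,d);A=A+M;b=b+M@o
    x=np.linalg.solve(A,b);return x,[np.linalg.norm(proj(p,x)[0]-uv) for p,uv in zip(ps,uvs)]
def crop(p,x0,y0,w,h,f,name):
    im=p["frame"][y0:y0+h,x0:x0+w,::-1];cv2.imwrite("pics/"+name,cv2.resize(im,None,fx=f,fy=f,interpolation=cv2.INTER_CUBIC))
E
python3 - <<'E'
from bench import *;from h import *
P={}
for n in["scene","side","wrist"]:
    p=camera(n);P[n]=p
    for q in["carton_open","window","tray","carton_a","stand","lens","cup"]:
        for r in recognise(p,q): print(n,q,np.round(r["at"],1),round(r["conf"],2))
p=P["scene"];crop(p,160,220,120,100,6,"s_tray.png");crop(p,330,110,90,120,5,"s_lens.png")
p=P["side"];crop(p,220,110,120,120,5,"d_tray.png");crop(p,170,240,110,120,5,"d_lens.png")
pickle.dump(P,open("p0.pkl","wb"))
E
```

```text
scene carton_open [227.  302.9] 0.89
scene carton_open [209.4 262.2] 0.75
scene carton_open [379.6 184.4] 0.34
scene tray [209.7 291.7] 0.82
scene tray [382.  181.8] 0.68
scene carton_a [197.6 275.3] 0.85
scene carton_a [186. 283.] 0.85
scene carton_a [219.5 254.5] 0.65
scene stand [380.5 176.8] 0.89
scene lens [362.5 152.8] 0.78
scene cup [285.2 255. ] 0.86
scene cup [363.3 150.1] 0.65
side carton_open [301.9 164.7] 0.9
side carton_open [254.  164.5] 0.65
side tray [300.  199.2] 0.78
side carton_a [303.2 187.9] 0.81
side carton_a [305.  145.8] 0.42
side stand [218.7 348.5] 0.58
side lens [233.6 291.4] 0.82
side cup [260.7 230.7] 0.83
wrist carton_open [231.7 327.6] 0.87
wrist window [226.4 327.2] 0.74
wrist window [315.3 325.5] 0.42
wrist tray [245.7 313.2] 0.72
wrist carton_a [204.6 320.2] 0.57
wrist cup [269.7 154.8] 0.75
```

View pics/s_tray.png

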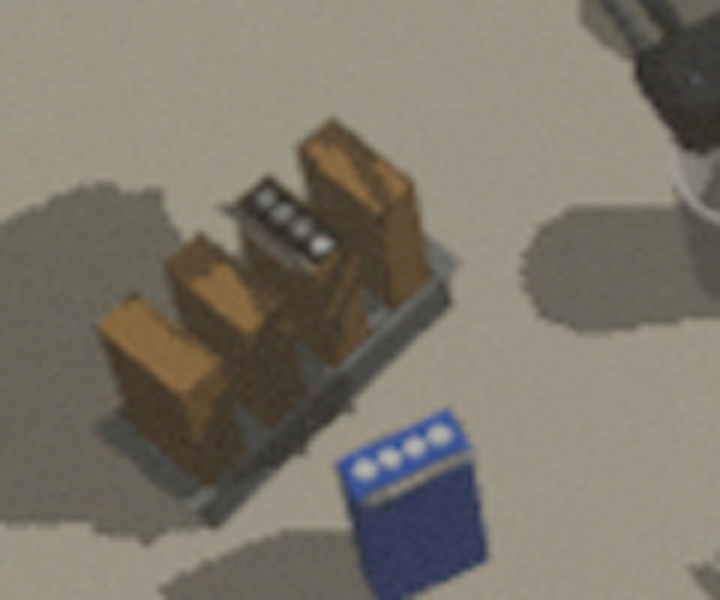

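View pics/d_tray.png

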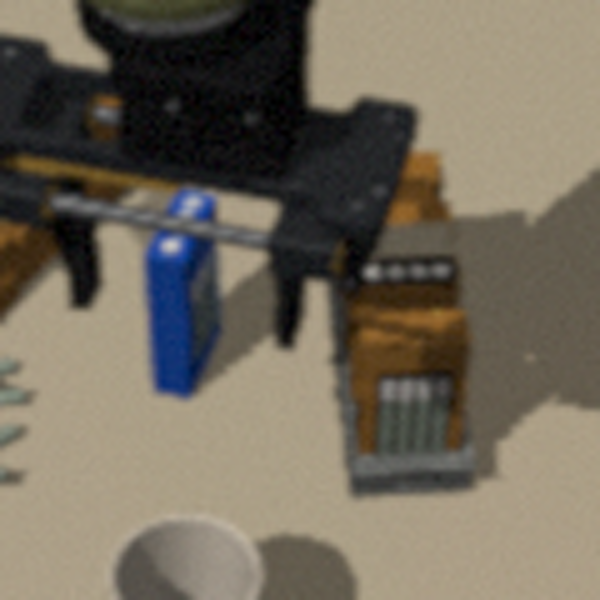

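View pics/s_lens.png

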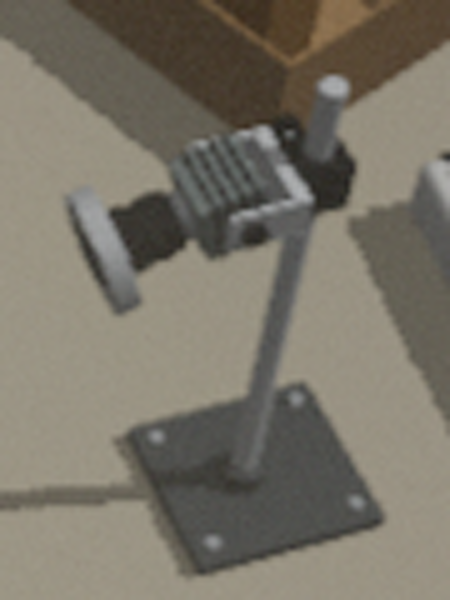

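View pics/d_lens.png

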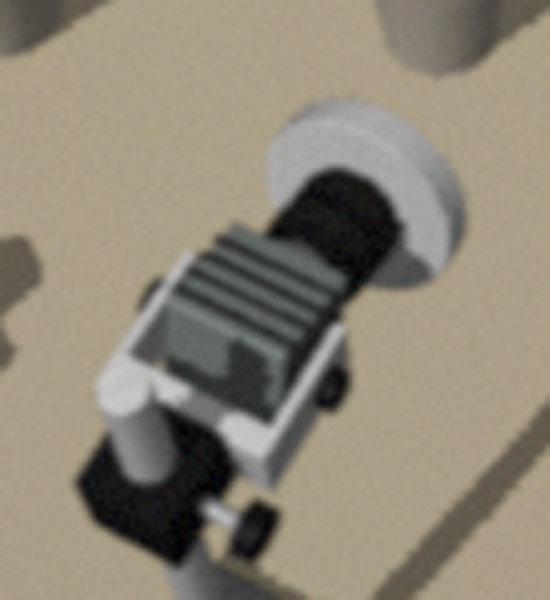

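Candidates for the open carton:
- Slot-3 carton: scene (209,260), side (302,165). It has a dark mouth, white caps and a pale flap.
- Blue box: scene (227,303). Excluded by the task.
- Shut cartons: scene (186,283), (198,275) and (220,254).
- Loose cartons lying on the table: (230,372).

I choose the slot-3 carton, and the crop confirms it. Next I'll fit the tray and the camera stand.

```bash
python3 - <<'E'
from h import *
P=pickle.load(open("p0.pkl","rb"))
for n in P: print(n,np.round(ray(P[n],(280,210))[0],3))
crop(P["side"],160,260,110,160,5,"d_stand.png")
c=P["scene"];f=lambda u,v:(160+u/6,220+v/6)
for z,uv in [(0.117,(268,180)),(.117,(340,250)),(.117,(310,268)),(.117,(245,208))]:
    print(np.round(atz(c,f(*uv),z),4))
E
```

```text
scene [ 1.295 -0.351  1.322]
side [0.416 0.619 0.897]
wrist [0.625 0.068 0.385]
[ 0.5257 -0.1557  0.117 ]
[ 0.5769 -0.1436  0.117 ]
[ 0.5784 -0.1595  0.117 ]
[ 0.5341 -0.1714  0.117 ]
```

View pics/d_stand.png

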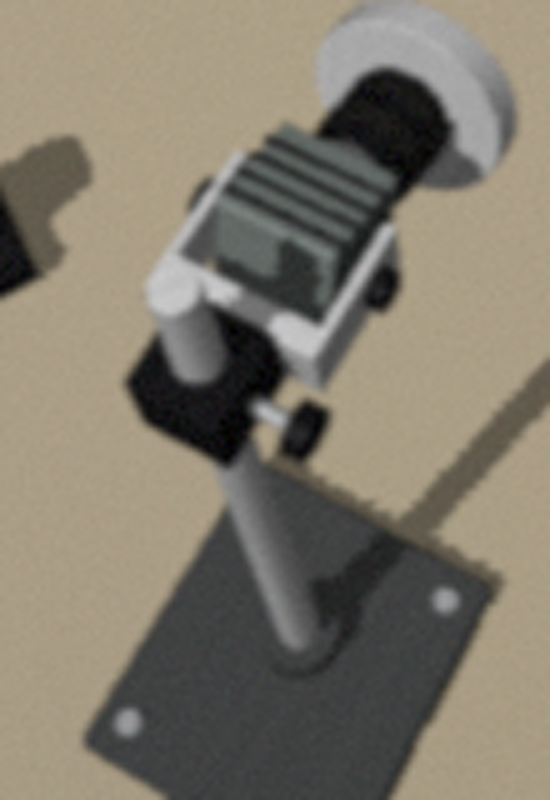

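```bash
cat > stand.py <<'E'
from h import *
from scipy.optimize import least_squares
P=pickle.load(open("p0.pkl","rb"));S,D=P["scene"],P["side"]
def frame(q):
    x,y,yaw,t=q[:4];Rz=R.from_euler("z",yaw).as_matrix()
    hinge=np.array([x,y,0.29])+Rz@[.05,0,0]
    Rl=Rz@R.from_euler("y",t).as_matrix()
    return Rz,hinge,Rl,hinge+Rl@[.086,0,0]
if __name__=="__main__":
    def model(q):
        x,y,yaw,t,b=q;Rz,h,Rl,l=frame(q);o=np.array([x,y,0])
        B=lambda sx,sy:o+Rz@[b+.065*sx,.06*sy,.012]
        ringc=h+Rl@[.085,0,0]
        s=proj(S,[o+[0,0,.357],o+[0,0,.012],B(1,1) ,B(1,-1),B(-1,-1),B(-1,1),ringc])
        d=proj(D,[o+[0,0,.357],o+[0,0,.012],B(1,1),B(1,-1),B(-1,-1),B(-1,1),ringc])
        return s,d
    for nm in [0]:
        q0=np.array([.45,.45,-1.57,.33,0.]);s,d=model(q0)
        print(np.round(s,1),np.round(d,1))
E
python3 stand.py; python3 - <<'E'
from stand import *
print(atz(S,(379,203.6),.012),atz(D,(219.6,388),.012),tri([S,D],[(396.6,127),(195,317.6)]),tri([S,D],[(350.5,160),(248,275)]))
for a in [(355.6,197.4),(390.6,186.6),(406.6,213.2),(370.6,223.6)]:print(atz(S,a,.012))
for a in [(259,378),(177.4,408),(213,352)]:print(atz(D,a,.012))
E
```

```text
[[375.4  93.3]
 [361.1 172.8]
 [355.7 192.3]
 [335.2 168.8]
 [366.1 154.4]
 [387.3 176.9]
 [334.8 133.8]] [[283.6 367.2]
 [280.9 424.2]
 [260.7 382.7]
 [317.4 398.4]
 [303.7 471. ]
 [241.6 452. ]
 [301.7 308.7]]
[0.58669564 0.4224332  0.012     ] [0.58904275 0.4167982  0.012     ] (array([0.58786393, 0.41616137, 0.35642628]), [np.float64(0.47478272459783627), np.float64(0.9311096507833224)]) (array([0.5586236 , 0.29051033, 0.27148809]), [np.float64(2.301332532248337), np.float64(3.691713126895218)])
[0.52714176 0.37235467 0.012     ]
[0.54932144 0.49851877 0.012     ]
[0.66264022 0.47452349 0.012     ]
[0.63676393 0.35180392 0.012     ]
[0.51604317 0.37685659 0.012     ]
[0.65792735 0.47454565 0.012     ]
[0.6281635  0.34991599 0.012     ]
```

```bash
cat > fit.py <<'E'
from stand import *
m_s=[(396.6,127),(379,203.6),(370.6,223.6),(355.6,197.4),(390.6,186.6),(406.6,213.2),(350.5,160)]
m_d=[(195,317.6),(219.6,388),(213,352),(259,378),None,(177.4,408),(248,275)]
def model(q):
    x,y,yaw,t,b=q;Rz,h,Rl,l=frame(q);o=np.array([x,y,0])
    B=lambda sx,sy:o+Rz@[b+.065*sx,.06*sy,.012]
    L=[o+[0,0,.357],o+[0,0,.012],B(1,1),B(1,-1),B(-1,-1),B(-1,1),h+Rl@[.085,0,0]]
    return proj(S,L),proj(D,L)
def res(q):
    s,d=model(q);r=[]
    for i in range(7):
        w=0.3 if i==6 else 1
        r+=list((s[i]-m_s[i])*w)
        if m_d[i]: r+=list((d[i]-m_d[i])*w)
    return np.array(r)
# note: y side labels: D(+x,+y)? tested below
best=None
r=least_squares(res,[.588,.418,-1.76,.35,0],loss="soft_l1");print(np.round(r.x,4),r.cost);print(np.round(res(r.x),1))
q=r.x;np.save("q.npy",q)
def draw(q,p,off,wh,f,name):
    x,y,yaw,t=q[:4];b=q[4]
    Rz,h,Rl,l=frame(q);im=p["frame"][off[1]:off[1]+wh[1],off[0]:off[0]+wh[0],::-1]
    im=cv2.resize(im,None,fx=f,fy=f,interpolation=cv2.INTER_CUBIC)
    a=np.linspace(0,2*np.pi,60)
    o=np.array([x,y,0])
    for X,c in [(h+(Rl@np.array([0*a+.085,.037*np.cos(a),.037*np.sin(a)])).T,(0,0,255)),
              (np.array([o+Rz@[b+.065*i,.06*j,.012] for i,j in[(1,1),(1,-1),(-1,-1),(-1,1),(1,1)]]),(0,255,0)),
              (np.array([o,o+[0,0,.357]]),(255,255,0)),(np.array([h,l]),(255,0,255)),(np.array([h+Rz@[0,.02,0],h-Rz@[0,.02,0]]),(255,0,0))]:
        cv2.polylines(im,[((proj(p,X)-off+.5)*f).round().astype(int)],False,c,1)
    cv2.imwrite("pics/"+name,im)
import sys
for a in sys.argv[1:]:
    i,v=a.split("=");q[int(i)]=float(v)
draw(q,S,(330,110),(90,120),5,"fs.png");draw(q,D,(160,260),(110,160),5,"fd.png")
a,b=cv2.imread("pics/fs.png"),cv2.imread("pics/fd.png")[:600]
cv2.imwrite("pics/f.png",np.hstack([a[:,100:],b[:, :]])[:, :800]);np.save("q.npy",q)
print(frame(q)[3])
E
python3 fit.py
```

```text
[ 0.5872  0.4166 -1.7993  0.2296 -0.0097] 9.545014474277671
[-0.5 -0.5 -0.6  0.6 -1.4  0.8  0.9  0.1 -1.4 -0.5 -2.  -0.9 -1.  -2.7
  0.  -0.3  0.4 -1.3  0.3 -0.2 -2.4 -0.  -1.  -0.2 -0.6  0.1]
[0.55686056 0.28631599 0.27042336]
```

```bash
ls pics
```

```text
d_lens.png
d_stand.png
d_tray.png
f.png
fd.png
fs.png
s_lens.png
s_tray.png
scene0.png
side0.png
wrist0.png
```

View pics/f.png

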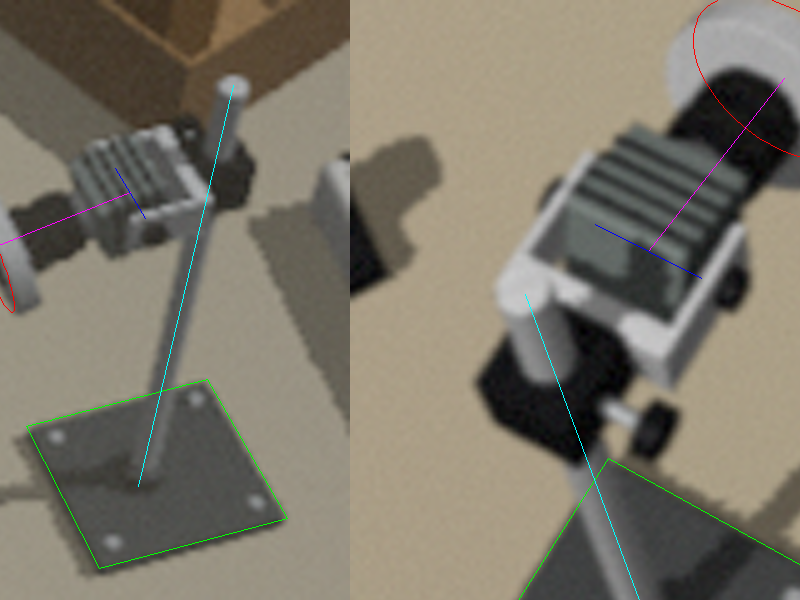

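```bash
cat > ring.py <<'E'
import sys;ts=[float(a) for a in sys.argv[1:]]
sys.argv=sys.argv[:1]
from stand import *
q=np.load("q.npy");rows=[]
for p,off in [(S,(335,135)),(D,(205,245))]:
    ims=[]
    for t in ts:
        q[3]=t;Rz,h,Rl,l=frame(q);im=p["frame"][off[1]:off[1]+60,off[0]:off[0]+65,::-1]
        im=cv2.resize(im,None,fx=4,fy=4,interpolation=cv2.INTER_CUBIC)
        a=np.linspace(0,2*np.pi,60)
        for xx,c in[(.085,(0,0,255)),(.077,(0,255,0))]:
            X=h+(Rl@np.array([0*a+xx,.037*np.cos(a),.037*np.sin(a)])).T
            cv2.polylines(im,[((proj(p,X)-off+.5)*4).round().astype(int)],False,c,1)
        cv2.polylines(im,[((proj(p,np.array([h,l]))-off+.5)*4).round().astype(int)],False,(255,0,255),1)
        ims.append(im)
    rows.append(np.hstack(ims))
cv2.imwrite("pics/ring.png",np.vstack(rows))
E
python3 ring.py .23 .31 .39
```

```text
(no output)
```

View pics/ring.png

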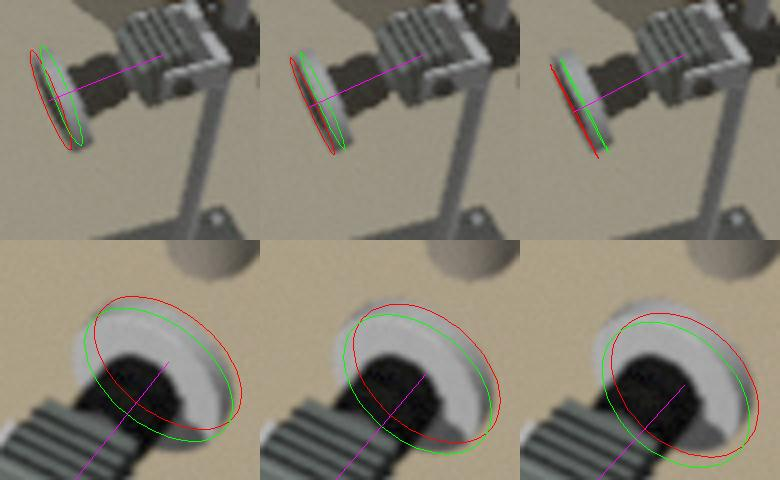

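```bash
cat > ring2.py <<'E'
from fit import *
a=np.linspace(0,2*np.pi,90)
def ringpts(q,th):
    Rz,h,Rl,l=frame(q)
    return np.vstack([h+(Rl@np.array([0*a+x,.037*np.cos(a),.037*np.sin(a)])).T for x in(.085,.085-th)])
obsS=np.array([335+30/4,135+48/4,335+92/4,135+152/4])-.5
obsD=np.array([205+75/4,245+57/4,205+237/4,245+210/4])-.5
bb=lambda u:np.r_[u.min(0),u.max(0)]
def res2(z):
    q=z[:5];r=res(q).copy()
    r[-4:]=0  # drop the rough lens points (both views)
    X=ringpts(q,z[5])
    return np.r_[r,1.5*(bb(proj(S,X))-obsS),1.5*(bb(proj(D,X))-obsD)]
r=least_squares(res2,np.r_[q,.014],loss="soft_l1",x_scale=[.01,.01,.05,.05,.01,.005],diff_step=1e-4)
print(np.round(r.x,4),r.cost,np.round(res2(r.x)[-8:]/1.5,1),frame(r.x)[3]);np.save("q.npy",r.x[:5])
print(np.round(res(r.x[:5]),1))
E
python3 ring2.py; python3 ring.py `python3 -c "import numpy as np;print(np.load('q.npy')[3])"`
```

```text
[ 0.5872  0.4166 -1.7993  0.2296 -0.0097] 9.545014474277671
[-0.5 -0.5 -0.6  0.6 -1.4  0.8  0.9  0.1 -1.4 -0.5 -2.  -0.9 -1.  -2.7
  0.  -0.3  0.4 -1.3  0.3 -0.2 -2.4 -0.  -1.  -0.2 -0.6  0.1]
[0.55686056 0.28631599 0.27042336]
[ 0.5875  0.4166 -1.7889  0.2558 -0.0095  0.0128] 9.453513438800865 [ 0.  -0.3 -0.4  0.1 -0.1  0.   0.1  0.1] [0.55871762 0.2865183  0.2682396 ]
[-0.4 -0.4 -0.8  0.5 -1.3  0.9  0.7  0.1 -1.1 -0.3 -2.5 -0.9 -1.1 -2.5
 -0.2 -0.8  0.1 -1.3  0.4 -0.3 -2.3  0.3 -0.9  0.1 -0.9  0.3]
```

View pics/ring.png

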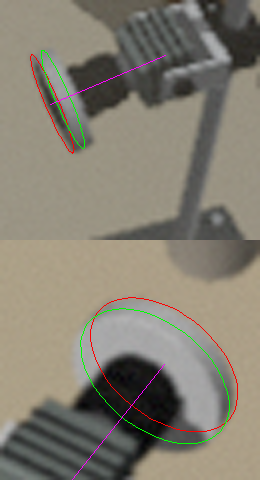

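Request:
play_rows:
  moves:
    - [[-5.5,-1.9,0],[0,0,0],8.7]
    - [[-11,-3.8,0],[0,0,0],8.7]
    - [[-16.5,-5.6,0],[0,0,0],8.7]
    - [[-22,-7.5,0],[0,0,0],8.7]
    - [[-22,-7.5,0],[0,0,0],8.7]

```text
time: 1.98
ee_pos: [0.5477, -0.2259, 0.2228]
eef_rot: [0.71, 0.704, -0.001, 0.001]
ft_force: [0.3, 1.4, -0.4]
width: 0.0869
```

```bash
python3 - <<'E'
from bench import *;from h import *
P={}
for n in["scene","side","wrist"]:
    p=camera(n);P[n]=p;cv2.imwrite(f"pics/{n}1.png",p["frame"][:,:,::-1])
    for q in["carton_open","tray","cup"]:
        for r in recognise(p,q): print(n,q,np.round(r["at"],1),round(r["conf"],2))
pickle.dump(P,open("p1.pkl","wb"));crop(P["wrist"],80,40,320,260,2.5,"w1c.png");crop(P["side"],270,120,70,100,6,"d1c.png")
print(read_state()["ee_pos"])
E
```

```text
scene carton_open [226.7 302.6] 0.89
scene carton_open [212.1 264.2] 0.77
scene cup [282.6 253.8] 0.94
side carton_open [254.6 164.6] 0.9
side carton_open [301.2 163.8] 0.83
side cup [262.3 230.5] 0.63
wrist carton_open [428.6 150.5] 0.97
wrist carton_open [283.2 149.8] 0.6
wrist tray [275.2 121.4] 0.78
[ 0.5501379  -0.21968768  0.22253074]
```

View pics/wrist1.png

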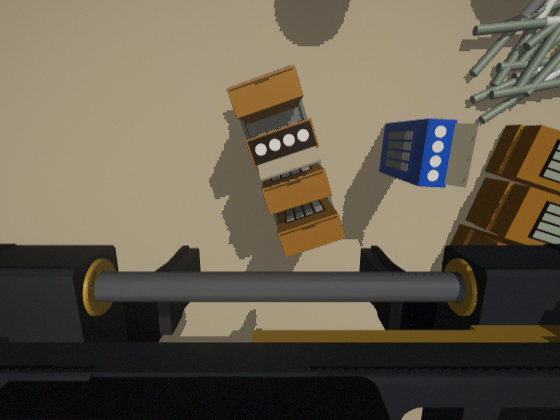

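View pics/d1c.png

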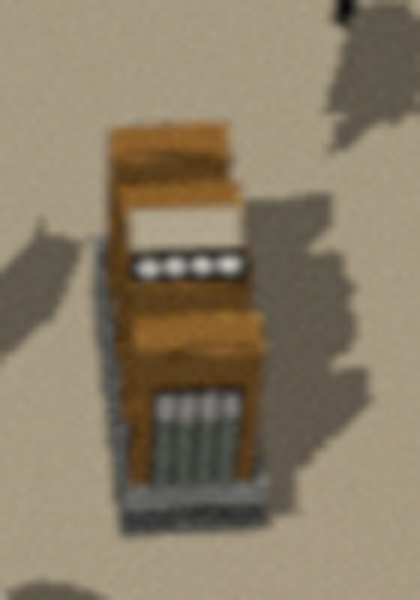

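The wrist view shows the open carton at (283,142), with four white caps and the flap towards the bottom. The shut cartons are at (265,90), (297,188) and (311,232), and the blue box is at (420,152).

View pics/w1c.png

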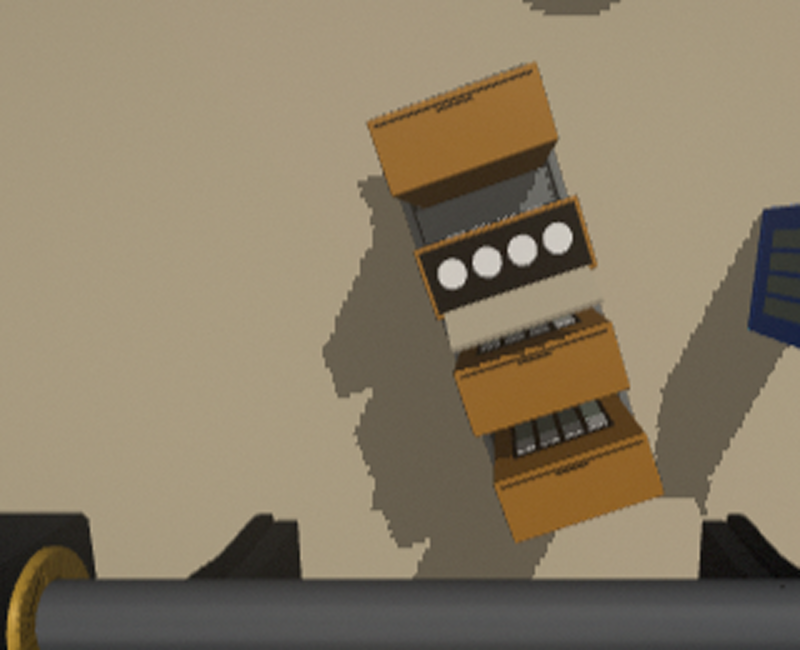

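```bash
python3 - <<'E'
from h import *
P=pickle.load(open("p1.pkl","rb"));p=P["wrist"]
f=lambda u,v:(80+u/2.5-.3,40+v/2.5-.3)
C=[(416,251),(577,197),(596,264),(438,317)]
X=np.array([atz(p,f(*c),.117) for c in C]);print(np.round(X,4),X.mean(0))
print([np.linalg.norm(X[i]-X[(i+1)%4]).round(4) for i in range(4)])
d=(X[1]-X[0]+X[2]-X[3]);print("yaw of +x (deg)",np.degrees(np.arctan2(d[1],d[0]))+90)
for n,uvs in [("scene",[(268,180),(340,250)])]: pass
# other cartons
for C in [[(367,123),(537,64),(557,139),(394,196)],[(455,372),(611,323),(629,386),(477,434)]]:
    X=np.array([atz(p,f(*c),.117) for c in C]);d=(X[1]-X[0]+X[2]-X[3]);print(X.mean(0),np.degrees(np.arctan2(d[1],d[0]))+90,[np.linalg.norm(X[i]-X[(i+1)%4]).round(4) for i in range(4)])
Q=P
for n in("scene","side"):
    X=np.array([atz(p,f(*c),.117) for c in [(416,251),(577,197),(596,264),(438,317)]]);print(n,np.round(proj(P[n],X),1), (np.round((proj(P[n],X)-[270,120])*6)if n=="side" else np.round((proj(P[n],X)-[160,220])*6)))
print("cup",atz(P["scene"],(283,243),.092),atz(pickle.load(open("p0.pkl","rb"))["wrist"],(271,154),.092))
E
```

```text
[[ 0.5231 -0.1556  0.117 ]
 [ 0.5751 -0.1387  0.117 ]
 [ 0.5818 -0.1596  0.117 ]
 [ 0.5299 -0.1769  0.117 ]] [ 0.55246677 -0.15770789  0.117     ]
[np.float64(0.0547), np.float64(0.022), np.float64(0.0548), np.float64(0.0224)]
yaw of +x (deg) 108.17065847531676
[ 0.53881859 -0.11897688  0.117     ] 108.09598125039838 [np.float64(0.0557), np.float64(0.0227), np.float64(0.0547), np.float64(0.0232)]
[ 0.56490666 -0.19778105  0.117     ] 107.80540611343608 [np.float64(0.0547), np.float64(0.0223), np.float64(0.0544), np.float64(0.0228)]
scene [[204.3 249.3]
 [218.  260.4]
 [212.2 265.6]
 [198.4 254.4]] [[266. 176.]
 [348. 242.]
 [313. 274.]
 [230. 206.]]
side [[311.  166.3]
 [290.6 167.1]
 [290.  161.3]
 [310.2 160.5]] [[246. 278.]
 [124. 283.]
 [120. 248.]
 [241. 243.]]
cup [0.60343595 0.05216385 0.092     ] [0.6173196  0.05078429 0.092     ]
```

```bash
cat >> h.py <<'E'
def delta(pos,rot):
    from bench import read_state
    s=read_state();R0=R.from_quat(s["eef_rot"]);d=R0.inv().apply(np.array(pos)-s["ee_pos"])*100
    return np.round(d,2),np.round((R0.inv()*R.from_matrix(rot)).as_rotvec(),4)
def tool(x,z):
    x=np.array(x)/np.linalg.norm(x);z=np.array(z)/np.linalg.norm(z);return np.c_[x,np.cross(z,x),z]
E
python3 - <<'E'
from h import *
a=np.radians(108.2)
Rt=tool([np.cos(a),np.sin(a),0],[0,0,-1])
print(delta([.5525,-.158,.17],Rt),delta([.5525,-.158,.071],Rt))
E
```

```text
(array([6.17, 0.24, 5.25]), array([ 1.000e-04, -0.000e+00, -3.171e-01])) (array([ 6.17,  0.24, 15.15]), array([ 1.000e-04, -0.000e+00, -3.171e-01]))
```

Request:
play_rows:
  moves:
    - [[3.1,0.1,2],[0,0,-0.16],8.7]
    - [[6.17,0.24,4],[0,0,-0.317],8.7]
    - [[6.17,0.24,5.25],[0,0,-0.317],8.7]
    - [[6.17,0.24,5.25],[0,0,-0.317],8.7]

```text
time: 3.08
ee_pos: [0.5519, -0.159, 0.1694]
eef_rot: [0.587, 0.809, -0.0, -0.0]
ft_force: [-0.0, -0.5, 0.8]
width: 0.0869
```

```bash
python3 - <<'E'
from bench import *;from h import *
P={}
for n in["side","wrist"]:
    p=camera(n);P[n]=p
crop(P["side"],200,50,140,160,3,"d2.png");crop(P["wrist"],120,130,320,260,2,"w2.png")
a,b=cv2.imread("pics/d2.png"),cv2.imread("pics/w2.png")
print(a.shape,b.shape);np
o=np.zeros((520,800,3),np.uint8);o[:480,:360]=a[:, -360:];o[:,360:800]=b[:, :440];cv2.imwrite("pics/c2.png",o)
a=np.radians(108.2)
Rt=tool([np.cos(a),np.sin(a),0],[0,0,-1])
print(delta([.5525,-.158,.071],Rt))
E
```

```text
(480, 420, 3) (520, 640, 3)
(array([0.16, 0.04, 9.96]), array([ 0.0004,  0.0008, -0.0034]))
```

View pics/c2.png

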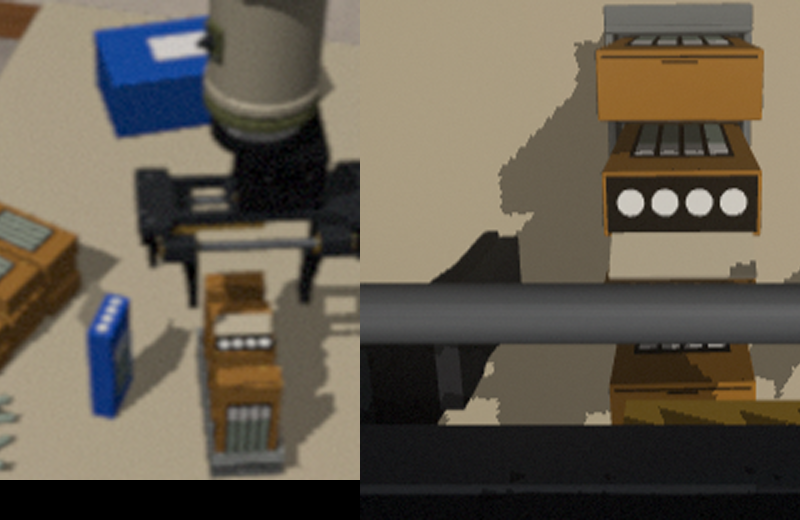

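Request:
play_rows:
  moves:
    - [[0.1,0,4],[0,0,0],8.7]
    - [[0.16,0,7],[0,0,0],8.7]
    - [[0.16,0,9],[0,0,0],8.7]
    - [[0.16,0,9.9],[0,0,0],8.7]
    - [[0.16,0,9.9],[0,0,0],8.7]
  grip_force: 15

```text
time: 3.8
ee_pos: [0.5521, -0.1573, 0.0714]
eef_rot: [0.587, 0.81, -0.0, 0.0]
ft_force: [-0.4, 0.2, 0.8]
width: 0.0871
```

```bash
python3 - <<'E'
from bench import *;from h import *
P={}
for n in["side","wrist"]:
    p=camera(n);P[n]=p
crop(P["side"],220,70,120,150,3,"d2.png");crop(P["wrist"],120,130,320,260,2,"w2.png")
a,b=cv2.imread("pics/d2.png"),cv2.imread("pics/w2.png")
o=np.zeros((520,800,3),np.uint8);o[:450,:360]=a;o[:,360:800]=b[:, 100:540];cv2.imwrite("pics/c3.png",o)
s=read_state();print(s["ee_pos"],s["ft_force"])
E
```

```text
[ 0.55263463 -0.15718439  0.07219365] [0.33340852 0.12113593 0.16375414]
```

View pics/c3.png

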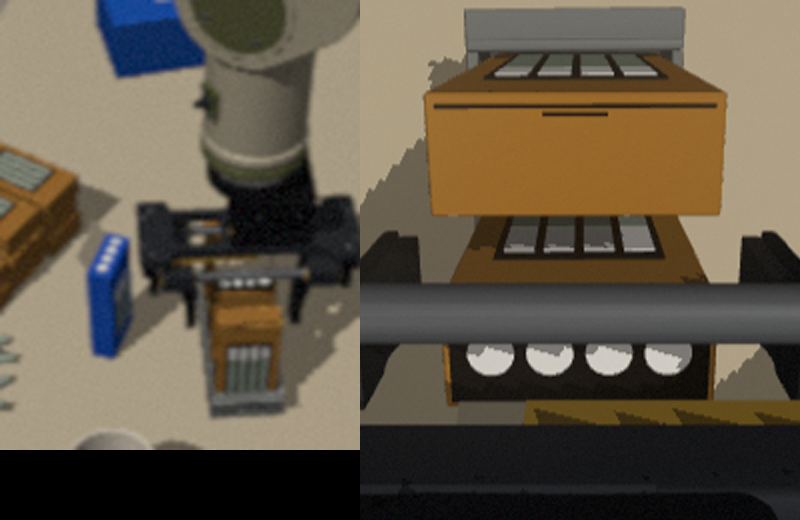

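Request:
play_rows:
  moves:
    - [[0,0,0],[0,0,0],4]
    - [[0,0,0],[0,0,0],4]
    - [[0,0,0],[0,0,0],4]
    - [[0,0,0],[0,0,0],4]
    - [[0,0,0],[0,0,0],4]
    - [[0,0,0],[0,0,0],4]
  grip_force: 18

```text
time: 4.65
ee_pos: [0.552, -0.1568, 0.0711]
eef_rot: [0.587, 0.81, 0.0, 0.0]
ft_force: [-0.1, 0.7, 1.2]
width: 0.0558
```

Request:
play_rows:
  moves:
    - [[0,0,-1],[0,0,0],4]
    - [[0,0,-3.5],[0,0,0],4]
    - [[0,0,-7],[0,0,0],4]
    - [[0,0,-11],[0,0,0],4]
    - [[0,0,-15],[0,0,0],4]
    - [[0,0,-18],[0,0,0],4]
    - [[0,0,-19],[0,0,0],4]
    - [[0,0,-19],[0,0,0],4]

```text
time: 5.65
ee_pos: [0.5519, -0.1568, 0.261]
eef_rot: [0.587, 0.81, 0.0, 0.0]
ft_force: [-0.2, -1.0, 0.9]
width: 0.0557
```

```bash
python3 - <<'E'
from bench import *;from h import *
P={}
for n in["side","wrist"]:
    p=camera(n);P[n]=p
pickle.dump(P,open("p4.pkl","wb"))
crop(P["side"],200,50,160,170,3,"d2.png");crop(P["wrist"],120,130,320,260,2,"w2.png")
a,b=cv2.imread("pics/d2.png")[:, :360],cv2.imread("pics/w2.png")
o=np.zeros((520,800,3),np.uint8);o[:510,:360]=a;o[:,360:800]=b[:, 100:540];cv2.imwrite("pics/c4.png",o)
from stand import frame
q=np.load("q.npy");Rz,h,Rl,l=frame(q)
W=l+.15*Rl[:,0];zc=Rl[:,2];xc=-Rl[:,0]
# carton origin: window = 56 up; grasp TCP in carton frame at lift: z=.071-.005=.066 (x 0)
Rt=tool(xc,-zc)
tcp=W-.0126*xc+(.066-.056)*zc
print("lens",l,"W",W,"tcp",tcp);print(delta(tcp,Rt));np.save("tgt.npy",np.c_[Rt,tcp])
s=read_state();print(s["ee_pos"],s["ft_force"],s["width"],s["joint_positions"])
E
```

```text
lens [0.55871762 0.2865183  0.2682396 ] W [0.52731063 0.1448388  0.23028542] tcp [0.52412483 0.13046741 0.23677186]
(array([28.12,  6.37,  2.3 ]), array([-0.0704,  0.2491,  0.532 ]))
[ 0.55136636 -0.15662307  0.25961772] [-0.02624459  0.8226474  -1.45915159] 0.0558993270017596 [ 0.21112756  0.20187259 -0.0164062   1.54560744  0.00327606  1.39613799
  0.51154363]
```

View pics/c4.png

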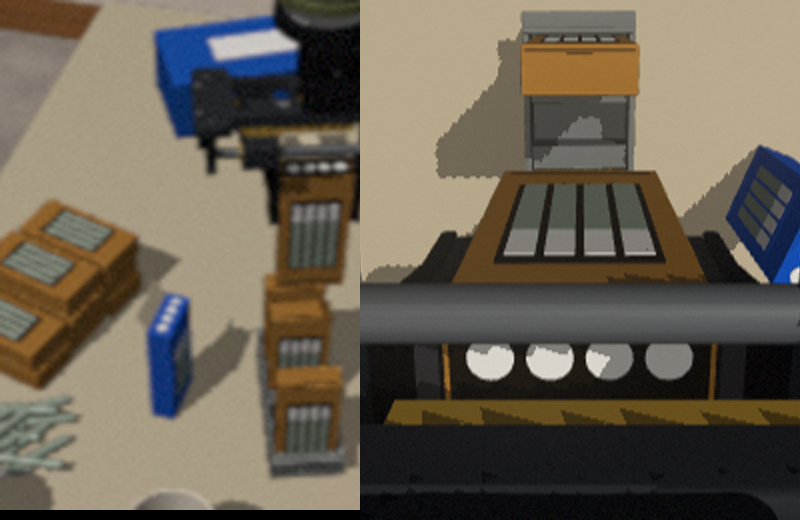

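Request:
play_rows:
  moves:
    - [[2,0.5,0.2],[-0.005,0.017,0.035],4]
    - [[6,1.4,0.5],[-0.015,0.05,0.107],4]
    - [[11,2.5,0.9],[-0.028,0.096,0.205],4]
    - [[16,3.6,1.3],[-0.04,0.142,0.303],4]
    - [[21,4.8,1.7],[-0.053,0.187,0.4],4]
    - [[25,5.7,2.1],[-0.063,0.222,0.474],4]
    - [[27.3,6.2,2.2],[-0.068,0.242,0.517],4]
    - [[28.12,6.37,2.3],[-0.0704,0.2491,0.532],4]

```text
time: 6.75
ee_pos: [0.5239, 0.1313, 0.2368]
eef_rot: [0.773, 0.621, 0.099, -0.08]
ft_force: [0.4, -1.4, -1.7]
width: 0.0557
```

Request:
play_rows:
  moves:
    - [[0,0,0],[0,0,0],4]
    - [[0,0,0],[0,0,0],4]

```text
time: 7.0
ee_pos: [0.5251, 0.1291, 0.2378]
eef_rot: [0.774, 0.621, 0.1, -0.079]
ft_force: [-0.1, -0.1, 1.1]
width: 0.0559
```

```bash
python3 - <<'E'
from bench import *;from h import *
P={}
for n in["scene","side","wrist"]:
    p=camera(n);P[n]=p;cv2.imwrite(f"pics/{n}5.png",p["frame"][:,:,::-1])
    for r in recognise(p,"window")+recognise(p,"lens"): print(n,np.round(r["at"],1),round(r["conf"],2))
pickle.dump(P,open("p5.pkl","wb"))
M=np.load("tgt.npy");print(delta(M[:,3],M[:,:3]))
s=read_state();print(s["time"],s["ee_pos"],s["ft_force"],s["width"])
E
```

```text
scene [363.2 152.6] 0.89
side [280.4 229.2] 0.95
side [230.8 290.8] 0.96
wrist [281.5 242.9] 0.85
(array([-0.02, -0.07,  0.13]), array([0.0021, 0.    , 0.0004]))
7.45 [0.52481801 0.13018967 0.23807644] [-0.36946781  0.49990901 -0.8856979 ] 0.05565677577520695
```

View pics/side5.png

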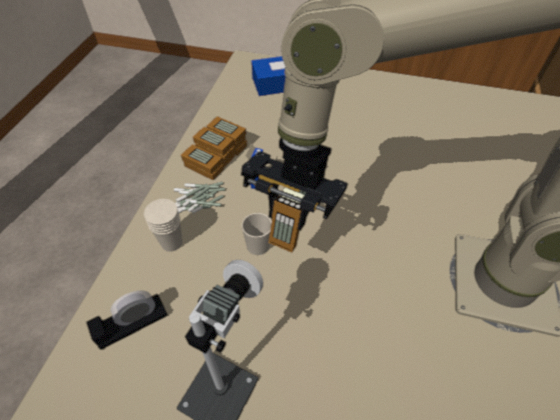

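View pics/scene5.png

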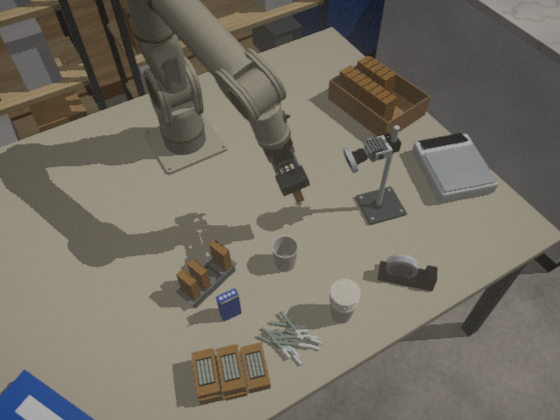

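View pics/wrist5.png

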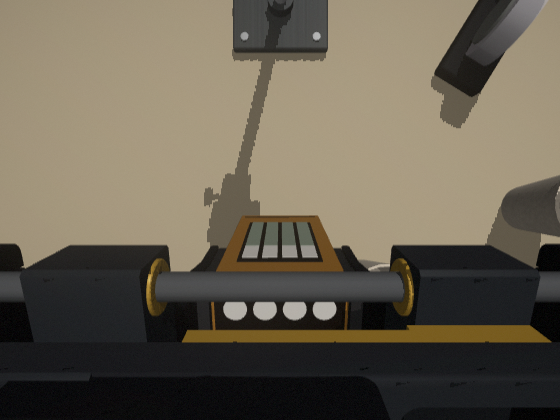

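```bash
python3 - <<'E'
from h import *
from stand import frame
from bench import read_state
P=pickle.load(open("p5.pkl","rb"));s=read_state();Rt=R.from_quat(s["eef_rot"]).as_matrix();t=s["ee_pos"]
# carton frame in tool: x=tool x, z=-tool z
Rc=np.c_[Rt[:,0],-Rt[:,1],-Rt[:,2]];o=t-.066*Rc[:,2]
cube=[(-12,-28,0),(12,-28,0),(12,28,0),(-12,28,0)]
L=lambda pts:o+(np.array(pts)/1000.)@Rc.T
win=L([(12.6,-20,22),(12.6,20,22),(12.6,20,90),(12.6,-20,90),(12.6,-20,22)])
front=L([(12,-28,0),(12,28,0),(12,28,112),(12,-28,112),(12,-28,0)])
top=L([(12,-28,112),(12,28,112),(-12,28,112),(-12,-28,112)])
Rz,h,Rl,l=frame(np.load("q.npy"))
a=np.linspace(0,6.283,60);ring=h+(Rl@np.array([0*a+.085,.037*np.cos(a),.037*np.sin(a)])).T
b=np.load("q.npy");base=np.array([[b[0],b[1],0]+Rz@[b[4]+.065*i,.06*j,.012] for i,j in[(1,1),(1,-1),(-1,-1),(-1,1),(1,1)]])
out=[]
for n,off,wh,f in[("side",(205,175),(100,130),4),("wrist",(190,0),(180,240),2)]:
    p=P[n];im=cv2.resize(p["frame"][off[1]:off[1]+wh[1],off[0]:off[0]+wh[0],::-1],None,fx=f,fy=f,interpolation=cv2.INTER_CUBIC)
    if n=="wrist": im=cv2.resize(p["frame"][:,190:370,::-1],None,fx=2,fy=2,interpolation=cv2.INTER_CUBIC)[:520] if 0 else cv2.resize(p["frame"][100:360,190:370,::-1] if 0 else p["frame"][0:260,190:370,::-1],None,fx=2,fy=2,interpolation=cv2.INTER_CUBIC)
    for X,c in[(win,(0,0,255)),(front,(0,255,0)),(top,(255,255,0)),(ring,(255,0,255)),(base,(255,0,0))]:
        cv2.polylines(im,[((proj(p,X)-off+.5)*f).round().astype(int)],False,c,1)
    out.append(im[:520])
out=np.hstack(out);cv2.imwrite("pics/ov5.png",out);print(out.shape)
wc=L([(12.6,0,56)]);print(wc,"in lens (mm)",(wc-l)@Rl*1000)
E
```

```text
(520, 760, 3)
[[0.52801907 0.14455756 0.23158977]] in lens (mm) [[149.78726651   0.75251395   1.29258553]]
```

View pics/ov5.png

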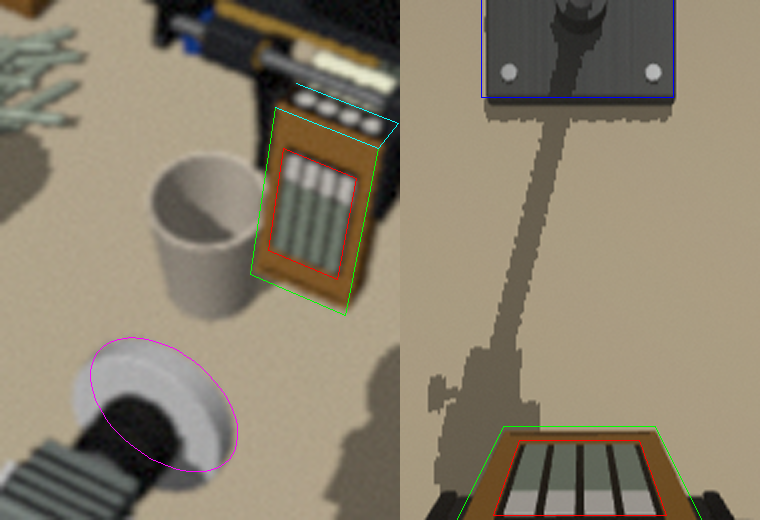

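Request:
play_rows:
  moves:
    - [[0,0,0],[0,0,0],4]
    - [[0,0,0],[0,0,0],4]
    - [[0,0,0],[0,0,0],4]
    - [[0,0,0],[0,0,0],4]

```text
time: 7.95
ee_pos: [0.5248, 0.1303, 0.2381]
eef_rot: [0.773, 0.621, 0.1, -0.079]
ft_force: [0.1, 0.6, -0.7]
width: 0.0559
```

```bash
python3 - <<'E'
from bench import *;from h import *
p=camera("scene");q=camera("side");P=pickle.load(open("p0.pkl","rb"))
print("slip px:",[np.round(r["at"],1) for r in recognise(q,"window")])
print("cup",[np.round(r["at"],1) for r in recognise(p,"cup")][:2],"lens",[np.round(r["at"],1) for r in recognise(q,"lens")])
P1=pickle.load(open("p1.pkl","rb"))
for n,a,b in[("tray+cup scene",P1["scene"]["frame"],p["frame"])]:
    x=np.hstack([a[225:310,165:300],b[225:310,165:300]])[:,:,::-1];cv2.imwrite("pics/cmp.png",cv2.resize(x,None,fx=2.9,fy=2.9,interpolation=cv2.INTER_CUBIC))
s=read_state();print(s["time"],s["ee_pos"],s["ft_force"],s["width"],np.abs(s["joint_vel"]).max())
E
```

```text
slip px: [array([282.9, 228.4])]
cup [array([282.2, 253.3])] lens [array([231.9, 290.5])]
8.2 [0.52478115 0.13027836 0.23807494] [ 0.11338928 -0.28835329 -0.73653881] 0.055842954565946554 0.0007284517587022143
```

View pics/cmp.png

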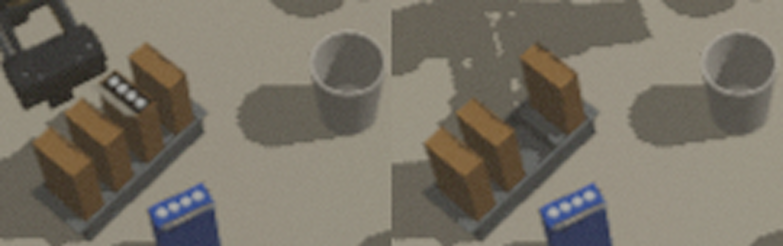

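The before-and-after crops show the other cartons and the cup unmoved, and the arm is still. I'm handing it in.

```bash
python3 -c "
from bench import *
print(close_job())"
```

```text
the job is handed in; nothing more can be done
None
```

I picked the open carton out of the third slot, gripping its bare narrow sides at 18 N. It is now held up to the inspection camera with the flap end up, and I handed the job in at about 8.2 s. No verdict is reported.

**Window position:** From the arm pose and my fit of the camera stand, the window centre is about 150 mm in front of the lens. It is 0.8 mm off the lens axis sideways and 1.3 mm off in height, with the commanded angles reached to within about 0.002 rad.

**Picture check:** Projecting that pose into the side and wrist pictures matched the window, the carton face and the stand base to within 1–3 pixels, or about 2–3 mm. In the wrist picture the window's lower edge sat about 1.5 pixels off, which could be a carton tilt of 1–2°, well inside the 10° allowed.

**Stillness and surroundings:** Joint speeds were below 0.001 rad/s and the finger opening stayed at 56 mm. The other cartons, the cup and the lens show no visible movement. The detector's window and lens positions shifted 1–2.5 pixels between pictures, which I took as noise.

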